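# Turn a plate round a corner post and seat it in a measuring set-up fixture

### The job

The square metal plate on the dark set-up fixture has to be measured the other way round: push it against the upright corner post so that it turns a quarter turn clockwise (seen from above) about the post, and its stepped edge faces the end stop. Then slide it fully home into the corner, flush against both the side rail and the end stop, and last of all swing the keeper arm right over it, square to the end stop. Keep the plate flat on the fixture and leave everything else on the bench where it is.

Things in the scene. Friction and masses are not known exactly. Their poses are not given: they have to be found in the camera images.
- fixture: dark steel set-up fixture fixed to the bench (all sizes here in mm), 230 (its x) x 400 (its y), top face 24 above the bench; origin under its centre at bench height, z up. On it stand the corner post, the side rail and the end stop, which make an open corner, and the keeper arm. The strip on the post's and rail's -x side is kept clear: the plate swings and slides there
- rail_face (a point): middle of the face of the fixed aluminium side rail, at the fixture's top face: x = 62, y = 59 of the fixture. The face looks to the fixture's -x and is tangent to the post's -x side; the rail is 14 tall, 20 wide and runs along y from -15 to +133
- stop_face (a point): middle of the face of the fixed aluminium end stop, at the fixture's top face: x = 7, y = 131 of the fixture. The face looks to the fixture's -y; the stop is 14 tall, 20 wide and runs along x from -68 to +82
- post: fixed upright steel corner post, 16 diameter, 30 tall, at x = 70, y = -35 of the fixture; origin at its foot (24 above the bench) on its axis. The plate starts on its -y side, its edge 2 to 22 away, reaching past the post's axis by only 3 to 27 at the plate's +x end, so a push to the fixture's +y near the plate's -x end turns it clockwise round the post
- seat (a point): on the fixture's top face, where the centre of the plate's underside must end: x = 7, y = 76 of the fixture; same axes as the fixture
- plate: loose square metal plate 110 x 110, 16 thick, 0.3 to 0.65 kg, flat on the fixture; too wide to grip. Origin under its centre, z up. Along its own -x edge the top is a ledge stepped down to 8 thick, 24 wide, with three dark dots 12 across; the outline stays a full square. At the start its axes are within 0.12 rad of the fixture's; at the end its -x (stepped) edge faces the fixture's +y
- stepped_edge (a point): middle of the plate's stepped (own -x) edge, 4 above its underside, 55 from the plate's centre
- keeper (a joint): keeper arm, flat steel 16 wide, 8 thick, reaching 80 from a vertical pivot; underside 19, top 27 above the fixture's top face, so it passes 3 above the plate. Rad: 0 = parked, pointing to the fixture's -x; grows counter-clockwise from above; 1.57 = pointing to its -y, over the plate; stop at 1.7. Light friction (under 1 N at the pin), stays where left; starts at 0 to 0.4
- keeper_pivot (a point): on the keeper's vertical pivot axis, behind the end stop (x = 7, y = 170 of the fixture), 23 above the fixture's top face
- keeper_pin (a point): top of the upright round pin on the keeper arm, 10 diameter, 68 from the pivot axis, its top 55 above the fixture's top face (28 above the arm): push on this
- gauge_block: steel gauge block 18 x 30 x 20 tall, standing on the fixture behind the side rail; origin under its centre (bystander, leave alone)
- pin_gauge: small standing steel pin gauge, foot 18 diameter, 50 tall, on the fixture behind the side rail; origin under its centre (bystander, leave alone)
- loupe: black round loupe, 38 diameter, 36 tall, on the bench just beyond the fixture's -y end; origin under its centre (bystander, leave alone)
- ring_gauge: steel ring, 56 outer diameter, 18 tall, on the bench just beyond the fixture's +y end; origin under its centre (bystander, leave alone)
- cleaner: bottle, 48 diameter, 110 tall, on the bench to the right; origin under its centre (bystander, leave alone)
- brush: small hand brush lying on the bench to the left; origin under its centre (bystander, leave alone)
Mind the look-alikes: they are no part of the job. Leave any purple or yellow look-alike of the plate alone.

How it is judged (in metres and radians):
On the way, in this order (a step that is already met when the one before it is completed fails the run):
1. the plate, part-way round (25 to 65 degrees), bears on the corner post (angle between the x axis of plate and the x axis of fixture, either way round between 0.44 and 1.13 rad and contact force between plate and post above 0.2 N), for 0.06 s.
2. the plate is turned and home, flush in the corner of side rail and end stop (x of plate in the frame of seat between -0.003 and 0.003 m and y of plate in the frame of seat between -0.003 and 0.003 m and z of plate in the frame of seat below 0.003 m and angle between the x axis of plate and the y axis of fixture, either way round below 0.04 rad and y of stepped_edge in the frame of seat above 0.045 m), for 0.2 s.
3. the keeper arm is swung over the plate (value of joint keeper above 1.4 rad), for 0.2 s.
At the end, for the whole second after the job is handed in: The plate rests flat on the fixture within 3 mm of the seat in each direction and within 0.04 rad of square, its stepped edge at the end stop; the keeper arm stands over it at 1.4 rad or more; the plate is at rest (all of step 2 and linear speed of plate below 0.01 m/s and angular speed of plate below 0.05 rad/s and value of joint keeper above 1.4 rad); the robot touches nothing.
It fails at once if the plate is tipped up off the fixture (angle between plate's own z axis and vertical above 0.15 rad).
It fails at once if another thing on the fixture or the bench is disturbed (moved over 25 mm) (distance of any of gauge_block, pin_gauge, loupe, ring_gauge, cleaner, brush from where it was at the start of the episode above 0.025 m).
It also fails if it takes over 72 s, if anything falls off the work surface, if the arm or the gripper's body presses on something with over 40 N, if the wrist force passes 120 N, or if a joint passes its speed limit or range.

### The arm

A 6-joint arm with a two-finger parallel gripper is mounted at the origin on the work surface. World frame = base frame: x ahead of the robot, y to its left, z up, the work surface at z = 0. Lengths are in mm, angles in rad, forces in N, time in s.
With the tool pointing down it reaches from about 275 to 750 mm from the base axis. Payload 10.2 kg.
Tool frame: the origin (TCP) lies at the very end of the fingers, on their centre line; the grasp point (between the pads) lies 19 mm behind it; z points along the fingers, y is the direction in which the jaws open and shut (so a half turn about z gives the same grasp; the last joint's range is limited). The gripper opens to 85 mm and grips with 20 to 120 N. Pads are 22 mm wide; open, the fingers measure 114 mm over their backs; the gripper's body (76 mm by 85 mm) begins 54 mm behind the grasp point. The pads swing forward as they close: fully open they stand 13 mm farther back than shut.
Start: joints at [-1.346, 0.313, 1.498, -0, 1.331, -0.223], TCP at [227.305, -473.248, 231.294] pointing down, gripper open.
Joint ranges: [-2.94, 2.94], [-0.97, 2.17], [0.19, 2.56], [-1.23, 4.37], [0.02, 3.11], [-2.88, 2.88]. Speed limits (rad/s): [2.39, 2.39, 3.01, 3.14, 3.14, 3.14].

### API

Orientations are given as a unit quaternion [w, x, y, z].
In Python, from rig import readout, cams, finish_job gives the robot as it stands. The module is installed in compiled form; this text tells all that it offers.
- The arm moves only by the tool carry_out, never from a script. Its argument "steps" is one flat list of numbers, 7 for each row, row after row: the shift along the tool's x, y, z in cm, then the turn, a rotation vector about the tool's x, y, z in units of 5 degrees (1.0 is 5 degrees), then the opening, from -1 (shut) to 1 (fully open), so that 0 is half open. In form: [x, y, z, ax, ay, az, hand, x, y, z, ax, ay, az, hand, ...]. A call has 1 to 20 rows; each row shifts and turns the commanded pose from where the row before left it, along the tool's axes as they then stand; what a row does not reach is not made up. A row lasts 1/12 s, in which the tool goes at most 41.7 mm and 7.16 degrees, less where a joint would pass 70% of its speed; a pose out of reach is approached as far as the arm can. A call with a gripper value outside its range is refused whole. The fingers move at their own pace and stop on an object; "grip_force" is the grip in N (left out, the last holds). Time passes only in rows, so rows that do not move let the fingers close. It gives the time, the measured TCP pose, the force and the opening at its end, in the units of the state.
- readout.sense(): the state, without advancing time (a new reading comes with each control period).
- cams.capture(name): name is "scene" or "top" or "wrist"; returns the picture (384x512x3 uint8, red, green, blue); there is no depth.
- cams.calibration(name): a dict with "fx", "fy", "cx", "cy" (pixels), "R" (3x3) and "t" (3): a world point X has camera coordinates R X + t; the wrist camera has in their place "T_tool_cam" (4x4, takes a point from camera to tool coordinates, whose origin is the TCP and whose axes are the flange's). Camera axes: x right, y down, z forward; pixel columns grow to the right and rows downward; lengths in mm; the calibration is good to about 2 mm. A picture is of the moment at which its call begins: read the wrist's pose just before it. calibration takes no time and is no camera call.
- finish_job(): hands the job in, once; it reports no verdict.
The state is a dict: "time_s": time; "joints": joint angles; "dq": joint speeds; "tau": joint torques, N m; "eef_pos": TCP position; "ee_rot": TCP orientation; "force": force on the tool from outside, world axes, zero at the start; "wrist_torque": the same for the moment, N m; "grip_width": opening from 0.0 (shut) to 1.0 (fully open).
Only numpy, scipy, OpenCV 4.12 (cv2) and the standard library are available. Lean on these libraries where they do the work, as an engineer would, in place of code of your own. Each camera call takes 0.05 s, during which the arm holds its last target.

## Working session

There is one attempt and no reset: what is moved stays moved. The work goes in short steps, Python scripts to look and compute and a tool call to move; the robot and the scene stay as the last step left them, time stands still between calls to the robot, and variables do not carry over. Pictures are saved under pics/ and viewed, and the job is handed in when it is done.

Besides the shell and the picture viewer there is one more tool, called after "Emit:" by a JSON object that holds its "name" and its "arguments". carry_out: Moves the arm, as the interface text tells. Its arguments: {"type":"object","properties":{"steps":{"type":"array","items":{"type":"number"}},"grip_force":{"type":"number"}},"required":["steps"]}

```bash
mkdir -p pics; ls
python3 - <<'E'
from rig import readout,cams
import cv2
print(readout.sense())
for n in("scene","top"):
    cv2.imwrite(f"pics/{n}0.png",cams.capture(n)[:,:,::-1]); print(n,cams.calibration(n))
print(cams.calibration("wrist"))
E
```

```text
pics
{'time_s': 0.0, 'joints': array([-1.34635861e+00,  3.13474291e-01,  1.49844938e+00,  3.36535271e-05,
        1.33100349e+00, -2.23362436e-01]), 'dq': array([-0.00096248,  0.00044825, -0.00065884,  0.00054411,  0.00111699,
       -0.00115615]), 'tau': array([-6.23825381e-04, -4.12263680e+01, -2.59744996e+01, -1.94808526e-04,
        4.06980820e-03, -5.85511415e-06]), 'eef_pos': array([ 227.27160342, -472.96906792,  230.71801907]), 'ee_rot': array([-6.67262988e-04,  9.75039590e-01,  2.22030069e-01,  1.59838887e-05]), 'force': array([ 0.85245061, -0.21346758, -0.72316389]), 'wrist_torque': array([0.01278471, 0.03505281, 0.04337085]), 'grip_width': 1.0020609135531586}
scene {'fx': 411.60147389355535, 'fy': 411.60147389355535, 'cx': 256.80884092791405, 'cy': 190.55283458463708, 'R': array([[ 0.2102826 ,  0.97763989,  0.00121499],
       [ 0.5216489 , -0.1111513 , -0.84588877],
       [-0.82683956,  0.17850949, -0.53335796]]), 't': array([-117.7561064 , -194.30380808, 1648.35219208])}
top {'fx': 423.63350600752074, 'fy': 423.63350600752074, 'cx': 254.04082056904613, 'cy': 186.5776304858, 'R': array([[-0.02310777, -0.99973064, -0.00216201],
       [-0.99869586,  0.02318222, -0.04548804],
       [ 0.04552591,  0.00110806, -0.99896254]]), 't': array([  51.26177929,  492.05409567, 1666.44872565])}
{'fx': 273.8191135535246, 'fy': 273.8191135535246, 'cx': 255.79270773578375, 'cy': 192.0808957790993, 'T_tool_cam': array([[ 1.41298841e-04, -9.53809433e-01, -3.00412294e-01,
         7.65718360e+01],
       [ 9.99999821e-01, -4.00857518e-05,  5.97621961e-04,
         5.21892249e-02],
       [-5.82059716e-04, -3.00412324e-01,  9.53809256e-01,
        -1.41981649e+02],
       [ 0.00000000e+00,  0.00000000e+00,  0.00000000e+00,
         1.00000000e+00]])}
```

View pics/scene0.png

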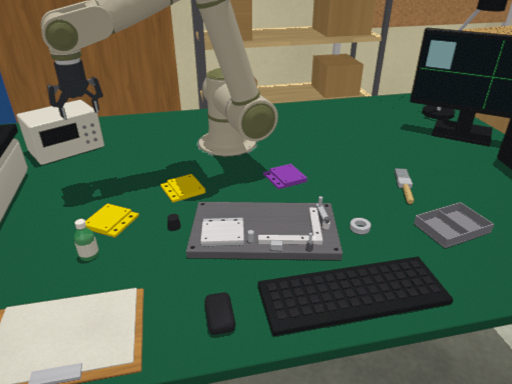

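View pics/top0.png

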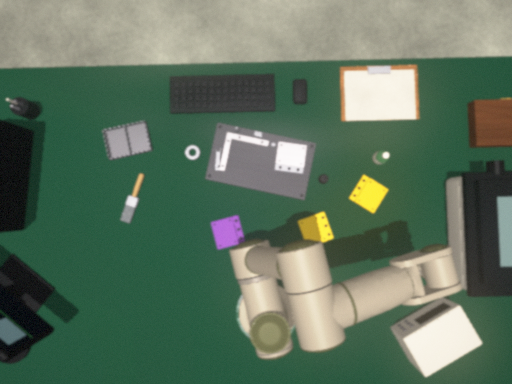

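Run:
```python
import cv2
a=cv2.imread("pics/top0.png")
c=a[60:260,130:400]
cv2.imwrite("pics/topc.png",cv2.resize(c,None,fx=2.96,fy=2.96,interpolation=cv2.INTER_CUBIC))
```

```text
(no output)
```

View pics/topc.png

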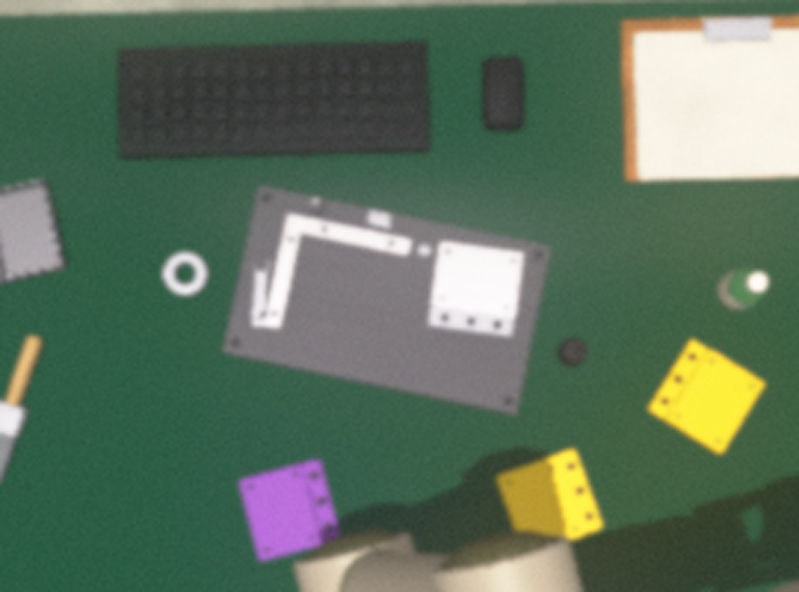

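The top view shows the dark fixture, with corners at crop px (263,187), (549,247), (518,412) and (224,350). The plate is on its right with its stepped edge towards the robot. The keeper is parked behind the end stop on the left.

```bash
cat > h.py <<'E'
import numpy as np,cv2
from scipy.spatial.transform import Rotation as Rn
from rig import readout,cams
def ray(cal,uv,z,T=None):
    uv=np.atleast_2d(np.array(uv,float))
    d=np.c_[(uv[:,0]-cal['cx'])/cal['fx'],(uv[:,1]-cal['cy'])/cal['fy'],np.ones(len(uv))]
    if T is None:
        R,t=np.array(cal['R']),np.array(cal['t']); o=-R.T@t; D=d@R
    else:
        o=T[:3,3]; D=d@T[:3,:3].T
    s=(z-o[2])/D[:,2]
    return o+D*s[:,None]
def toolT(s):
    T=np.eye(4); q=s['ee_rot']; T[:3,:3]=Rn.from_quat([q[1],q[2],q[3],q[0]]).as_matrix(); T[:3,3]=s['eef_pos']; return T
def wristT(s): return toolT(s)@np.array(cams.calibration('wrist')['T_tool_cam'])
E
python3 - <<'E'
from h import *
c=np.array([(263,187),(549,247),(518,412),(224,350)])/2.96+[130,60]
P=ray(cams.calibration('top'),c,24); print(P.round(1))
m=P.mean(0); v=(P[0]-P[1]+P[3]-P[2]); print(m, np.degrees(np.arctan2(v[1],v[0]))-90, np.linalg.norm(v)/2)
s=readout.sense(); T=toolT(s); print(T.round(3))
E
```

```text
[[ 746.9  173.3   24. ]
 [ 657.3 -206.5   24. ]
 [ 438.4 -158.9   24. ]
 [ 529.8  229.3   24. ]]
[593.07401029   9.29133998  24.        ] -13.260936010256401 394.53851331170443
[[ 9.01000e-01  4.33000e-01 -0.00000e+00  2.27265e+02]
 [ 4.33000e-01 -9.01000e-01  1.00000e-03 -4.73007e+02]
 [ 0.00000e+00 -1.00000e-03 -1.00000e+00  2.30800e+02]
 [ 0.00000e+00  0.00000e+00  0.00000e+00  1.00000e+00]]
```

Emit:
{"name": "carry_out", "arguments": {"steps": [2.8,-1.53,-0.1,0,0,0,-1,2.8,-1.53,-0.1,0,0,0,-1,2.8,-1.53,-0.1,0,0,0,-1,2.8,-1.53,-0.1,0,0,0,-1,2.8,-1.53,-0.1,0,0,0,-1,2.8,-1.53,-0.1,0,0,0,-1,2.8,-1.53,-0.1,0,0,0,-1,2.8,-1.53,-0.1,0,0,0,-1,2.8,-1.53,-0.1,0,0,0,-1,2.8,-1.53,-0.1,0,0,0,-1,2.8,-1.53,-0.1,0,0,0,-1,2.8,-1.53,-0.1,0,0,0,-1,2.8,-1.53,-0.1,0,0,0,-1,2.8,-1.53,-0.1,0,0,0,-1,2.8,-1.53,-0.1,0,0,0,-1,2.8,-1.53,-0.1,0,0,0,-1,2.8,-1.53,-0.1,0,0,0,-1,2.8,-1.53,-0.1,0,0,0,-1,2.8,-1.53,-0.1,0,0,0,-1,2.8,-1.53,-0.1,0,0,0,-1]}}

```text
time_s: 1.77
eef_pos: [600.1, 46.6, 251.0]
ee_rot: [-0.0, 0.975, 0.222, -0.0]
force: [0.4, -0.9, 0.4]
grip_width: 0.0
```

Emit:
{"name": "carry_out", "arguments": {"steps": [0,0,0,0,0,-1.28,-1,0,0,0,0,0,-1.28,-1,0,0,0,0,0,-1.28,-1,0,0,0,0,0,-1.28,-1,0,0,0,0,0,-1.28,-1,0,0,0,0,0,-1.28,-1,0,0,0,0,0,-1.28,-1,0,0,0,0,0,-1.28,-1,0,0,0,0,0,0,-1,0,0,0,0,0,0,-1]}}

```text
time_s: 2.6
eef_pos: [599.5, 45.1, 251.0]
ee_rot: [-0.0, 0.784, 0.62, -0.0]
force: [0.3, -0.6, 0.6]
grip_width: -0.0
```

Run:
```python
from h import *
s=readout.sense(); im=cams.capture('wrist'); np.save('w1.npy',im); np.save('w1T.npy',wristT(s))
print(s['eef_pos'],s['joints'],s['time_s'],s['force']); T=toolT(s);print(np.degrees(np.arctan2(T[1,0],T[0,0])))
cv2.imwrite('pics/w1.png',cv2.resize(im[:,:,::-1],None,fx=1.5,fy=1.5,interpolation=cv2.INTER_CUBIC))
```

```text
[599.49271029  45.05542652 250.97219007] [-1.19667898e-01  4.72893519e-01  1.21650616e+00  8.42587534e-06
  1.45285698e+00  1.13031050e-01] 2.6 [ 0.29703669 -0.59644684  0.60009883]
76.66727665920077
```

View pics/w1.png

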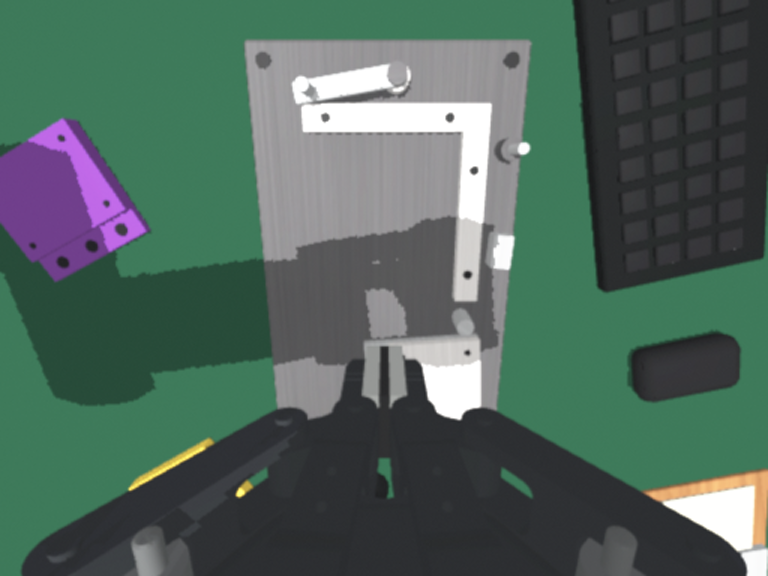

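The far fixture edge runs along row 41 in this view. The L of stop and rail has its inner corner near (461,132), the rail end near y=300, the post near (462,322), the keeper at top left, and the plate partly hidden by the gripper. I'll fit the fixture pose from the L's corners.

```bash
cat >> h.py <<'E'
def fit2(F,W):
    F=np.array(F,float);W=np.array(W,float);fc=F.mean(0);wc=W.mean(0)
    a=F-fc;b=W-wc
    th=np.arctan2((a[:,0]*b[:,1]-a[:,1]*b[:,0]).sum(),(a*b).sum())
    R=np.array([[np.cos(th),-np.sin(th)],[np.sin(th),np.cos(th)]])
    return th,wc-R@fc,(F@R.T+wc-R@fc)-W
E
python3 - <<'E'
from h import *
im=np.load('w1.npy');T=np.load('w1T.npy');cal=cams.calibration('wrist')
g=cv2.cvtColor(im,cv2.COLOR_RGB2GRAY)
px=np.array([(302,106),(491,103),(476,300),(454,300),(461,132),(304,132)],np.float32)/1.5
q=cv2.cornerSubPix(g,px.reshape(-1,1,2).copy(),(4,4),(-1,-1),(3,50,.01)).reshape(-1,2)
print((q*1.5).round(1))
F=[(-68,151),(82,151),(82,-15),(62,-15),(62,131),(-68,131)]
for Q in(px,q):
    W=ray(cal,Q,38,T)[:,:2]
    th,o,r=fit2(F,W);print(th,np.degrees(th),o,r.round(1).tolist())
c=np.array([(245,41),(530,41)])/1.5
print(ray(cal,c,24,T)); R=np.array([[np.cos(th),-np.sin(th)],[np.sin(th),np.cos(th)]])
print((ray(cal,c,24,T)[:,:2]-o)@R)
# keeper pin top z79
print('pin',(ray(cal,np.array([(303,83),(399,72)])/1.5,79,T)[:,:2]-o)@R)
E
```

```text
[[300.2 104.3]
 [490.9 102.6]
 [476.  300.5]
 [454.2 300.8]
 [461.5 131.1]
 [302.3 131.4]]
-0.22772661147951706 -13.04777372059177 [594.58251977  12.12012379] [[-0.6, 1.2], [-1.0, -0.2], [0.3, -1.1], [0.4, -1.2], [1.9, 0.6], [-1.1, 0.7]]
-0.22797589208314986 -13.062056447094404 [594.27672329  12.4472196 ] [[0.2, 0.0], [-1.3, -0.2], [0.1, -0.3], [0.1, -0.1], [1.1, 0.3], [-0.2, 0.3]]
[[530.65321671 231.26223154  24.        ]
 [750.18945891 179.27428751  24.        ]]
[[-111.43086324  198.7740495 ]
 [ 114.17466595  197.74781255]]
pin [[-57.70166032 159.68879457]
 [  8.71978949 166.23493283]]
```

Emit:
{"name": "carry_out", "arguments": {"steps": [-2.75,0,0,0,0,0,-1,-2.75,0,0,0,0,0,-1,-2.75,0,0,0,0,0,-1,-2.75,0,0,0,0,0,-1,-2.75,0,0,0,0,0,-1,-2.75,0,0,0,0,0,-1,-2.75,0,0,0,0,0,-1,-2.75,0,0,0,0,0,-1,0,0,0,0,0,-0.05,-1,0,0,0,0,0,0,-1]}}

```text
time_s: 3.48
eef_pos: [549.3, -170.1, 251.1]
ee_rot: [-0.0, 0.783, 0.622, -0.0]
force: [0.0, 1.3, 0.5]
grip_width: -0.002
```

Run:
```python
from h import *
s=readout.sense(); im=cams.capture('wrist'); np.save('w2.npy',im); np.save('w2T.npy',wristT(s))
print(s['eef_pos'],s['joints'],s['time_s'],s['force']); T=toolT(s);print(np.degrees(np.arctan2(T[1,0],T[0,0])))
cv2.imwrite('pics/w2.png',cv2.resize(im[:,:,::-1],None,fx=1.5,fy=1.5,interpolation=cv2.INTER_CUBIC))
```

```text
[ 549.27480667 -170.12800989  251.1284927 ] [-5.04074652e-01  4.12052505e-01  1.30634840e+00  1.20800806e-04
  1.42354053e+00 -2.74806372e-01] 3.4833 [0.03091102 1.3072708  0.52955083]
76.86287663408002
```

View pics/w2.png

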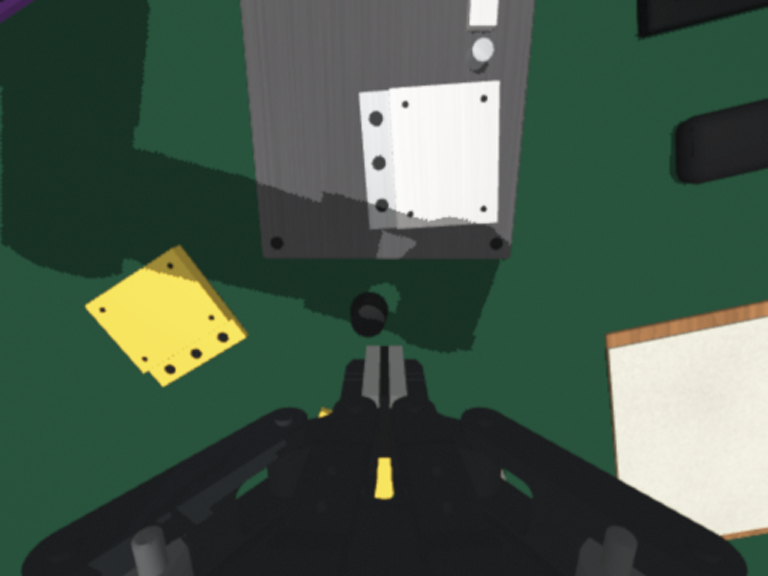

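Plate corners are at (359,93), (499,81), (497,222) and (370,229), with the ledge on the left. The loupe is at (369,313) and the post top at (483,49).

```bash
cat >> h.py <<'E'
TH=-0.22798;O=np.array([594.28,12.45]);RF=np.array([[np.cos(TH),-np.sin(TH)],[np.sin(TH),np.cos(TH)]])
def toF(W): return (np.atleast_2d(W)[:,:2]-O)@RF
def toW(F): return np.atleast_2d(F)@RF.T+O
E
python3 - <<'E'
from h import *
T=np.load('w2T.npy');cal=cams.calibration('wrist');s=readout.sense()
f=lambda p,z: toF(ray(cal,np.array(p)/1.5,z,T)).round(1)
A=f([(499,81),(497,222)],40);B=f([(359,93),(370,229)],32)
print(A,B)
print('post',f((483,49),54),'rail end',f([(469,25),(497,27)],38),'loupe',f((369,308),36))
print('fix corners',f([(263,257),(509,257)],24))
F=[(55,55),(55,-55),(-55,55),(-55,-55)];th,o,r=fit2(F,np.r_[A,B]);print(th,o,r.round(1))
print('tcp',toF(s['eef_pos']), 'push pts',(np.array([(-43,-55),(-55,-55)])@np.array([[np.cos(th),np.sin(th)],[-np.sin(th),np.cos(th)]])+o))
E
```

```text
[[  87.2  -53.9]
 [  94.6 -163.4]] [[ -22.3  -61.2]
 [ -14.7 -170.6]]
post [[ 70.2 -35. ]] rail end [[ 61.9 -15.4]
 [ 83.2 -16.7]] loupe [[ -16.3 -243.3]]
fix corners [[-113.7 -197.6]
 [ 112.7 -197.9]]
0.06729598775648117 [  36.2   -112.275] [[ 0.2  0.2]
 [ 0.2 -0.1]
 [-0.1  0.1]
 [-0.3 -0.2]]
tcp [[  -2.53724349 -186.97905817]] push pts [[  -3.00418235 -170.04205018]
 [ -14.97702011 -170.84899263]]
```

Plate at fixture (36.2, -112.3), turned +0.067 rad, and 12 mm short of the post. I'll first push it straight up to the post through its centre, then turn it from the -x end.

Emit:
{"name": "carry_out", "arguments": {"steps": [0,1.9,0,0,0,0,-1,0,1.9,0,0,0,0,-1,0,0,3.6,0,0,0,-1,0,0,3.6,0,0,0,-1,0,0,3.6,0,0,0,-1,0,0,3.6,0,0,0,-1,0,0,3.6,0,0,0,-1,0,0,3.0,0,0,0,-1,0,0,0,0,0,0,-1,0,0,0,0,0,0,-1]}}

```text
time_s: 4.37
eef_pos: [586.6, -176.5, 41.1]
ee_rot: [-0.001, 0.782, 0.623, -0.0]
force: [0.3, 0.0, 1.2]
grip_width: 0.0
```

```bash
cat > look.py <<'E'
import sys
from h import *
n=sys.argv[1]; c=sys.argv[2] if len(sys.argv)>2 else 'wrist'
s=readout.sense(); im=cams.capture(c); np.save(n+'.npy',im); np.save(n+'T.npy',wristT(s))
T=toolT(s)
print('tcpF',toF(s['eef_pos']).round(1),s['eef_pos'].round(1),'yaw-fix',round(np.degrees(np.arctan2(T[1,0],T[0,0])-TH),2),'t',s['time_s'],'F',(RF.T@s['force'][:2]).round(1),s['force'][2].round(1))
cv2.imwrite(f'pics/{n}.png',cv2.resize(im[:,:,::-1],None,fx=1.5,fy=1.5,interpolation=cv2.INTER_CUBIC))
E
python3 look.py w3
```

```text
tcpF [[  35.2 -185.8]] [ 586.6 -176.5   41.1] yaw-fix 90.19 t 4.3667 F [0.3 0.1] 1.2
```

View pics/w3.png

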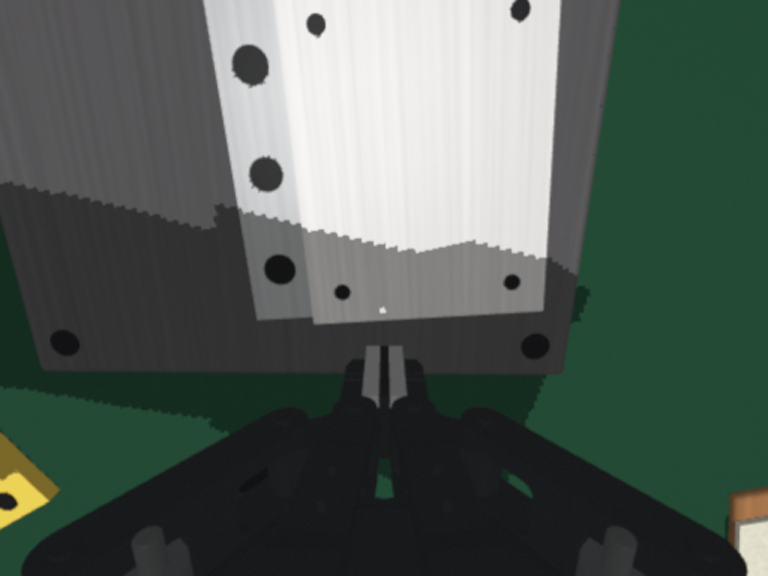

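Fingertips hang just behind the plate's near edge, clear of it. Lowering, then pushing gently.

Emit:
{"name": "carry_out", "arguments": {"steps": [0,0,0.6,0,0,0,-1,0,0,0.55,0,0,0,-1,0,0,0,0,0,0,-1,0.3,0,0,0,0,0,-1,0.3,0,0,0,0,0,-1,0.3,0,0,0,0,0,-1,0.3,0,0,0,0,0,-1,0.25,0,0,0,0,0,-1,0.2,0,0,0,0,0,-1,0.15,0,0,0,0,0,-1]}}

```text
time_s: 5.25
eef_pos: [590.8, -160.3, 30.1]
ee_rot: [0.0, 0.782, 0.623, -0.0]
force: [-1.0, -4.3, 2.6]
grip_width: -0.001
```

```bash
python3 look.py w4
```

```text
tcpF [[  35.7 -169. ]] [ 590.8 -160.3   30.1] yaw-fix 90.17 t 5.25 F [-0.  -4.4] 2.6
```

View pics/w4.png

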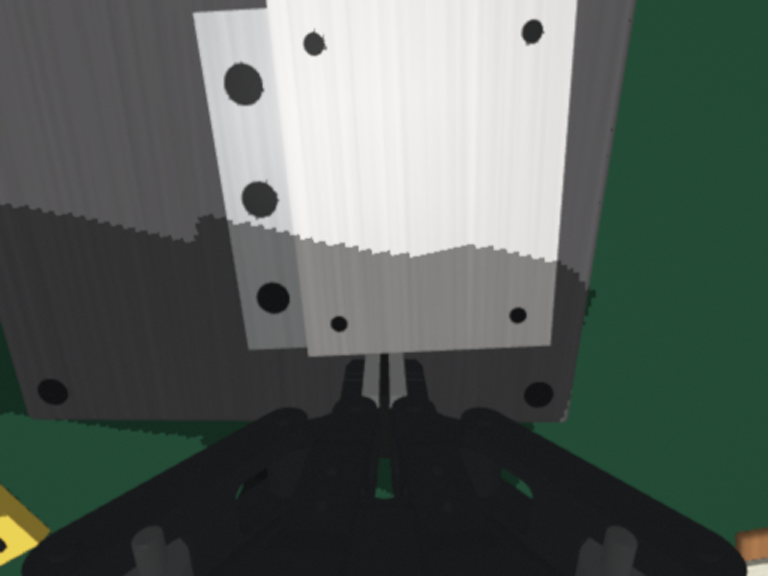

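Run:
```python
from h import *
T=np.load('w4T.npy');cal=cams.calibration('wrist')
f=lambda p,z: toF(ray(cal,np.array(p)/1.5,z,T))
A=f([(551,345)],40);B=f([(194,12),(249,349)],32)
F=[(55,-55),(-55,55),(-55,-55)];th,o,r=fit2(F,np.r_[A,B]);print(th,o,r.round(1))
n=np.array([-np.sin(th),np.cos(th)]);t=np.array([np.cos(th),np.sin(th)])
d=np.array([70,-35])-o;print('gap',d@n-63,'xc',d@t,'finger front',f([(385,350)],40))
```

```text
0.052887561989259514 [  36.90257725 -103.03103268] [[ 0.2 -0.1]
 [-0.1  0.3]
 [-0.1 -0.2]]
gap 3.1862841653567813 xc 36.64746360599396 finger front [[  35.92626769 -157.01509352]]
```

Plate centre (36.9,-103), 3.2 mm from the post. I'll close that gap, then shift to the ledge end and start turning.

Emit:
{"name": "carry_out", "arguments": {"steps": [0.2,0,0,0,0,0,-1,0.15,0,0,0,0,0,-1,0,0,0,0,0,0,-1,-1.0,0,0,0,0,0,-1,0,-1.8,0.25,0,0,0,-1,0,-1.6,0,0,0,0,-1,0.4,0,0,0,0,0,-1,0.4,0,0,0,0,0,-1,0.37,-0.45,0,0,0,0.6,-1,0.37,-0.45,0,0,0,0.6,-1,0.37,-0.45,0,0,0,0.6,-1,0.37,-0.45,0,0,0,0.6,-1]}}

```text
time_s: 6.3
eef_pos: [545.9, -131.5, 27.3]
ee_rot: [0.0, 0.844, 0.537, 0.0]
force: [0.0, -0.8, -1.1]
grip_width: 0.002
```

```bash
python3 look.py w5
```

```text
tcpF [[ -14.6 -151.2]] [ 545.9 -131.5   27.3] yaw-fix 78.03 t 6.3 F [ 0.2 -0.8] -1.1
```

View pics/w5.png

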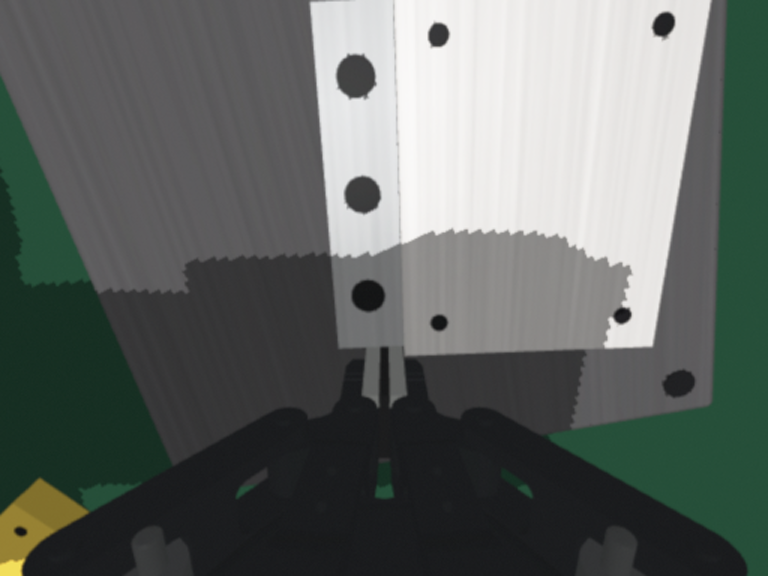

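```bash
cat >> h.py <<'E'
OWN={'br':(55,-55,40),'tr':(55,55,40),'tl':(-55,55,32),'bl':(-55,-55,32),'sb':(-31,-55,40),'st':(-31,55,40),'d1':(-43,0,32)}
def pose(n,pts):
    T=np.load(n+'T.npy');cal=cams.calibration('wrist')
    F=[];W=[]
    for k,p in pts.items():
        o=OWN[k];F.append(o[:2]);W.append(toF(ray(cal,np.array(p)/1.5,o[2],T))[0])
    th,o,r=fit2(F,W);nn=np.array([-np.sin(th),np.cos(th)]);t=np.array([np.cos(th),np.sin(th)])
    d=np.array([70,-35])-o;tc=toF(T[None,:3,3]-0)  # camera
    s=toolT(readout.sense());tp=toF(s[:3,3][None])[0]-o
    print('th',th.round(3),'deg',np.degrees(th).round(1),'c',o.round(1),'res',r.round(1).tolist(),'postgap',(d@nn-63).round(1),'xc',(d@t).round(1),'tcp own now',(tp@t).round(1),(tp@nn).round(1))
    return th,o
E
python3 - <<'E'
from h import *
pose('w5',dict(br=(653,346),tl=(310,2),bl=(339,348),sb=(405,356),d1=(362,194)))
E
```

```text
th -0.166 deg -9.5 c [ 34.5 -92.8] res [[0.2, -0.1], [-0.1, 0.4], [-0.2, -0.2], [-0.0, 0.0], [0.1, -0.1]] postgap -0.1 xc 25.5 tcp own now -39.6 -65.1
```

Turning well: the plate is at -9.5°, touching the post 25 mm from its centre line. Continuing.

Emit:
{"name": "carry_out", "arguments": {"steps": [0.36,-0.4,0,0,0,0.65,-1,0.36,-0.4,0,0,0,0.7,-1,0.36,-0.4,0,0,0,0.7,-1,0.35,-0.4,0,0,0,0.7,-1,0.35,-0.4,0,0,0,0.7,-1,0.34,-0.4,0,0,0,0.7,-1,0.34,-0.4,0,0,0,0.7,-1,0.1,-0.05,0,0,0,0,-1]}}

```text
time_s: 7.02
eef_pos: [530.6, -98.0, 26.8]
ee_rot: [-0.001, 0.937, 0.35, -0.009]
force: [-44.5, -33.4, 22.1]
grip_width: 0.004
```

```bash
python3 look.py w6
```

```text
tcpF [[ -37. -122.]] [530.6 -98.   26.8] yaw-fix 54.03 t 7.0167 F [-35.8 -42.6] 22.1
```

View pics/w6.png

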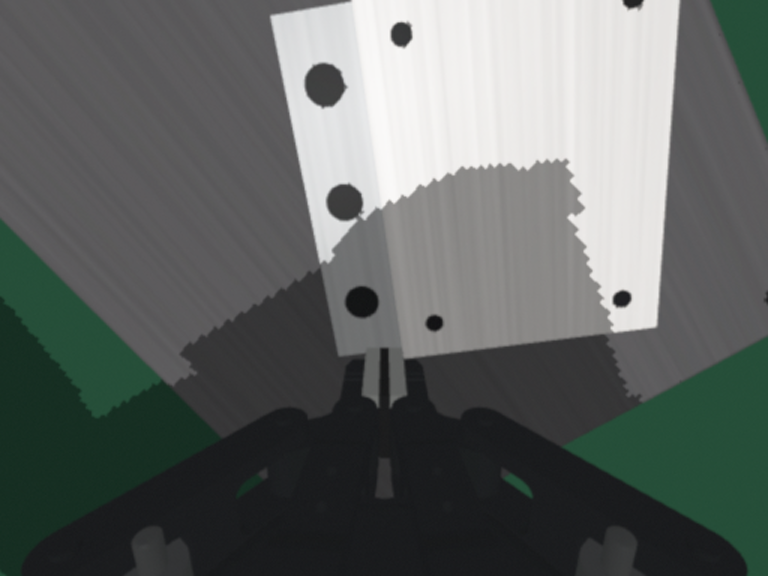

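```bash
python3 - <<'E'
from h import *
pose('w6',dict(br=(657,326),tl=(270,15),bl=(339,356),sb=(405,359),d1=(345,202)))
print(readout.sense()['joints'],readout.sense()['wrist_torque'])
E
python3 look.py t6 top; python3 look.py s6 scene
```

```text
th -0.482 deg -27.6 c [ 28.1 -83.3] res [[0.3, -0.4], [0.0, 0.2], [-0.2, -0.2], [-0.1, 0.2], [-0.0, 0.1]] postgap -0.8 xc 14.8 tcp own now -39.7 -64.5
[-0.39465221  0.60026859  1.65442319 -0.01409235  0.90193303  0.46777515] [-4.76225472  7.1040072   0.25932798]
tcpF [[ -37.  -122.1]] [530.6 -98.1  26.8] yaw-fix 54.16 t 7.0667 F [-34.8 -37.7] 20.3
tcpF [[ -37.  -122.1]] [530.6 -98.1  26.8] yaw-fix 54.17 t 7.1167 F [-35.2 -37.6] 20.4
```

View pics/s6.png

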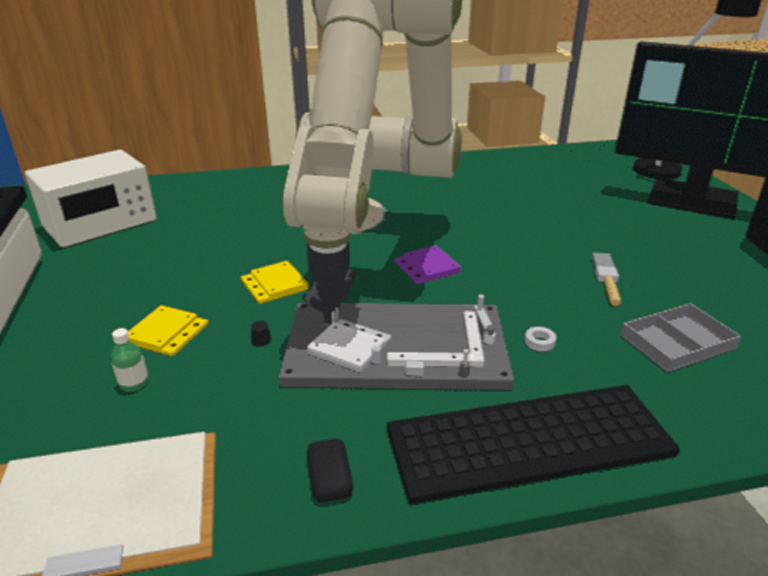

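Plate at -27.6° and bearing on the post, but the push built up to 55 N. The edge sticks on the post, so the finger must travel more along the edge. I'll ease off and push in that direction.

Emit:
{"name": "carry_out", "arguments": {"steps": [-0.3,-0.3,-0.05,0,0,0,-1,0.3,-0.3,0,0,0,0,-1,0.25,-0.55,0,0,0,0.2,-1,0.25,-0.55,0,0,0,0.5,-1]}}

```text
time_s: 7.5
eef_pos: [524.0, -80.7, 26.9]
ee_rot: [-0.002, 0.947, 0.322, -0.008]
force: [-36.3, -21.3, 16.7]
grip_width: 0.001
```

```bash
python3 look.py w7
```

```text
tcpF [[ -47.4 -106.6]] [524.  -80.7  26.9] yaw-fix 50.58 t 7.5 F [-30.5 -28.9] 16.7
```

View pics/w7.png

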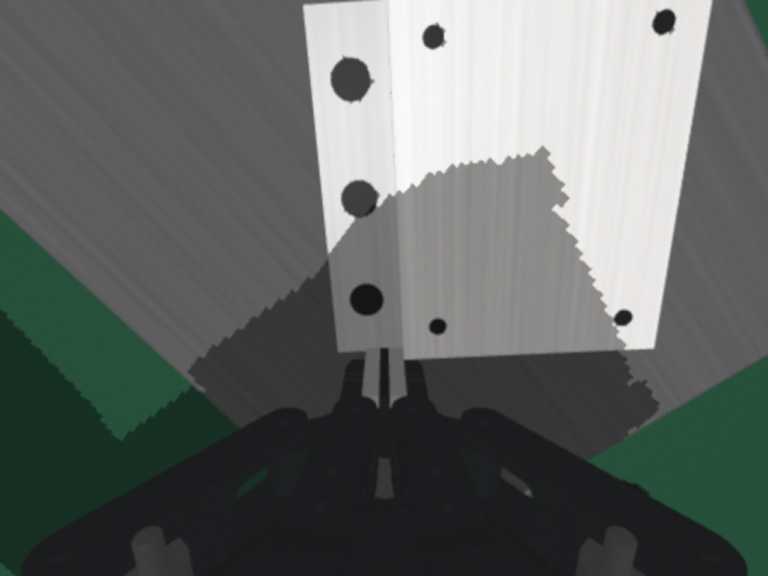

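Run:
```python
from h import *
pose('w7',dict(br=(655,348),tl=(303,4),bl=(338,352),sb=(404,360),d1=(359,199)))
```

```text
th -0.632 deg -36.2 c [ 22.1 -77.4] res [[-0.0, -0.1], [-0.1, 0.1], [-0.2, -0.1], [0.0, 0.0], [0.2, 0.1]] postgap -0.5 xc 13.6 tcp own now -39.9 -64.2
```

Rolling on the post now (-36°, contact 13.6). Continuing with more travel along the edge.

Emit:
{"name": "carry_out", "arguments": {"steps": [0.2,-0.68,0,0,0,0.55,-1,0.26,-0.68,0,0,0,0.65,-1,0.26,-0.68,0,0,0,0.7,-1,0.27,-0.68,0,0,0,0.7,-1,0.27,-0.68,0,0,0,0.7,-1]}}

```text
time_s: 7.97
eef_pos: [517.5, -43.4, 26.9]
ee_rot: [-0.002, 0.983, 0.181, -0.008]
force: [-30.2, -11.5, 16.5]
grip_width: -0.001
```

```bash
python3 look.py w8
```

```text
tcpF [[-62.2 -71.7]] [517.5 -43.4  26.9] yaw-fix 33.92 t 7.9667 F [-26.9 -18. ] 16.5
```

View pics/w8.png

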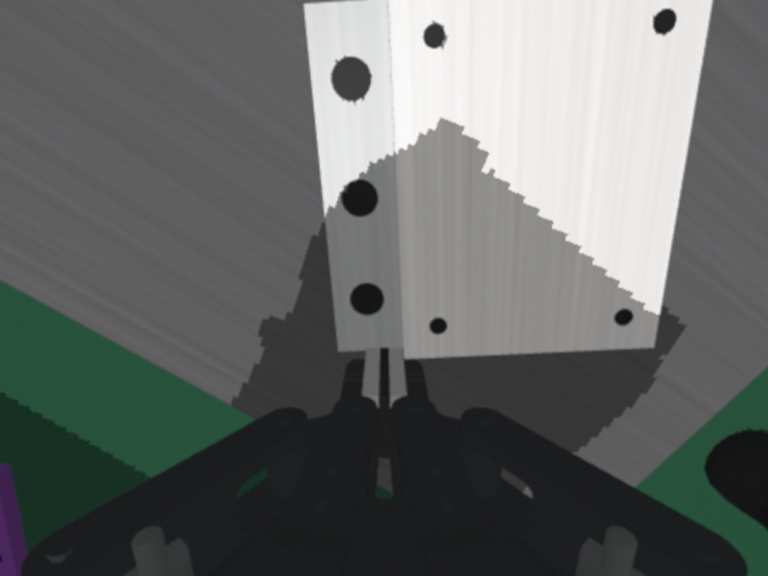

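About -53°, geometry unchanged. Continuing the same roll.

Emit:
{"name": "carry_out", "arguments": {"steps": [0.26,-0.68,0,0,0,0.7,-1,0.26,-0.68,0,0,0,0.7,-1,0.26,-0.68,0,0,0,0.7,-1,0.26,-0.68,0,0,0,0.7,-1,0.26,-0.68,0,0,0,0.7,-1,0.26,-0.68,0,0,0,0.7,-1,0.26,-0.68,0,0,0,0.7,-1,0.26,-0.68,0,0,0,0.7,-1]}}

```text
time_s: 8.68
eef_pos: [528.7, 14.9, 26.7]
ee_rot: [-0.001, 0.998, -0.062, -0.01]
force: [-34.5, 1.6, 22.2]
grip_width: 0.001
```

```bash
python3 look.py w9
```

```text
tcpF [[-64.4 -12.4]] [528.7  14.9  26.7] yaw-fix 5.91 t 8.6833 F [-34.   -6.2] 22.2
```

View pics/w9.png

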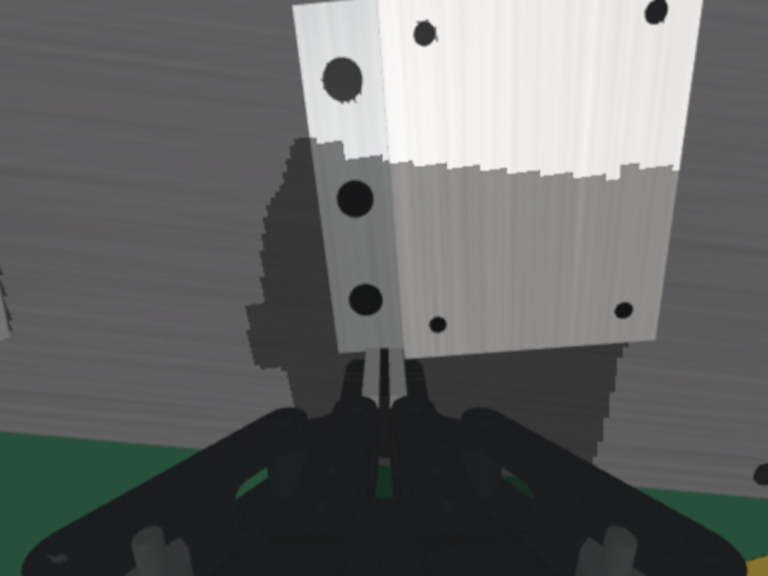

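Run:
```python
from h import *
pose('w9',dict(br=(656,340),tl=(293,6),bl=(339,353),sb=(404,359),d1=(355,199)))
```

```text
th -1.384 deg -79.3 c [  6.8 -39.1] res [[-0.1, -0.2], [0.3, 0.3], [-0.2, 0.2], [-0.0, -0.3], [0.1, -0.0]] postgap -0.1 xc 7.7 tcp own now -40.6 -64.5
```

Emit:
{"name": "carry_out", "arguments": {"steps": [0.22,-0.66,0,0,0,0.5,-1,0.24,-0.66,0,0,0,0.4,-1,0.26,-0.6,0,0,0,0.28,-1,0.1,-0.05,0,0,0,0,-1]}}

```text
time_s: 9.07
eef_pos: [539.6, 34.5, 26.4]
ee_rot: [-0.001, 0.994, -0.113, -0.011]
force: [-38.9, 8.3, 25.8]
grip_width: 0.001
```

```bash
python3 look.py w10
```

```text
tcpF [[-58.3   9.1]] [539.6  34.5  26.4] yaw-fix 0.13 t 9.0667 F [-39.8  -0.7] 25.8
```

View pics/w10.png

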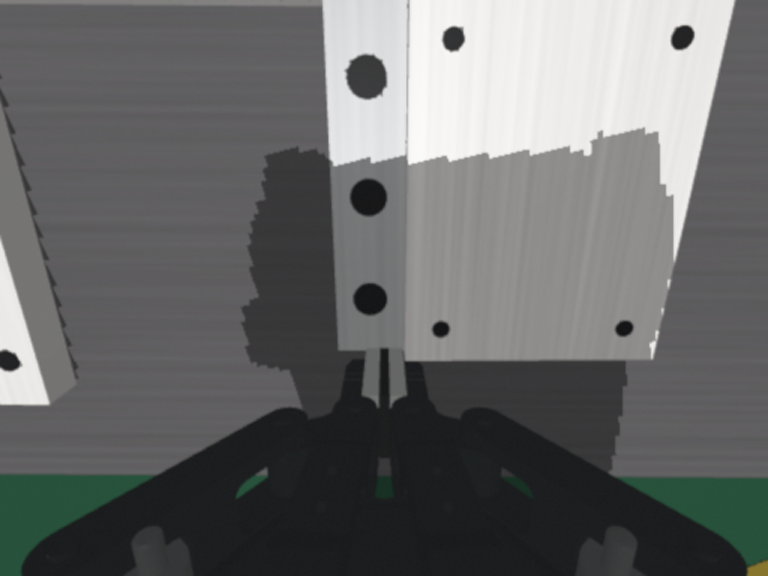

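The plate is square against the rail side (edges parallel in view), with its centre near y=-30. Next I go over to its -y edge with the hand turned back.

Emit:
{"name": "carry_out", "arguments": {"steps": [-1.0,0,0,0,0,0,-1,0,0,-3,0,0,0,-1,0,0,-3,0,0,0,-1,1.9,2.95,0,0,0,0,-1,1.9,2.95,0,0,0,0,-1,1.9,2.95,0,0,0,0,-1,1.9,2.95,0,0,0,0,-1,0,0,0,0,0,-1.385,-1,0,0,0,0,0,-1.385,-1,0,0,0,0,0,-1.385,-1,0,0,0,0,0,-1.385,-1,0,0,0,0,0,-1.385,-1,0,0,0,0,0,-1.385,-1,0,0,0,0,0,-1.385,-1,0,0,0,0,0,-1.385,-1,0,0,0,0,0,-1.385,-1,0,0,0,0,0,-1.385,-1,0,0,0,0,0,-1.385,-1,0,0,0,0,0,-1.385,-1,0,0,0,0,0,-1.385,-1]}}

```text
time_s: 10.78
eef_pos: [584.8, -98.4, 87.8]
ee_rot: [-0.0, 0.78, 0.625, 0.0]
force: [0.3, -0.3, 0.3]
grip_width: 0.0
```

```bash
python3 look.py w11
```

```text
tcpF [[  15.9 -110.1]] [584.8 -98.4  87.8] yaw-fix 90.47 t 10.7833 F [ 0.4 -0.3] 0.3
```

View pics/w11.png

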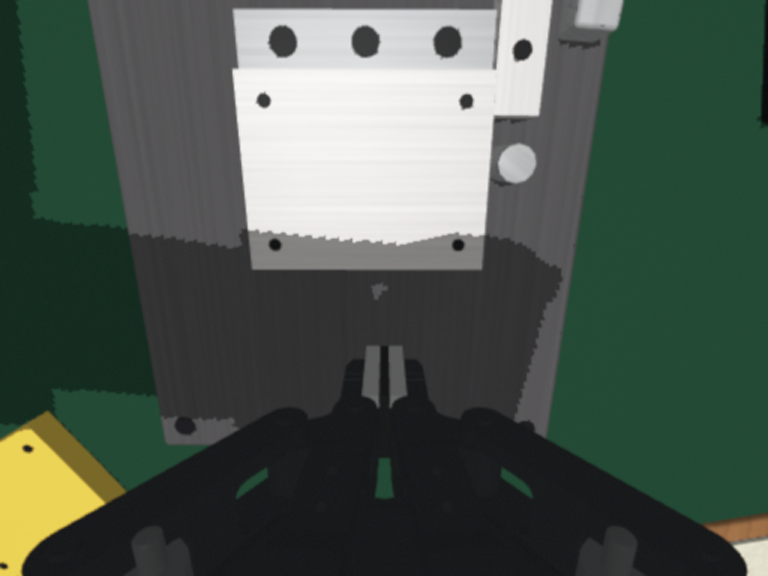

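Plate turned with dots facing the end stop; corners at (253,269), (482,269), (233,69), right edge along the rail.

Run:
```python
from h import *
pose('w11',dict(br=(252,269),tr=(482,269),bl=(233,10),tl=(496,10),sb=(233,69),st=(497,69)))
```

```text
th -1.563 deg -89.5 c [  7.2 -29.2] res [[-0.0, -0.4], [0.2, -0.3], [-0.2, 0.4], [0.4, 0.4], [-0.4, -0.0], [0.1, -0.1]] postgap -0.2 xc 6.3 tcp own now 81.1 8.0
```

Emit:
{"name": "carry_out", "arguments": {"steps": [0,-0.9,0,0,0,0.1,-1,0,0,2.9,0,0,0,-1,0,0,2.95,0,0,0,-1,0,0,0,0,0,0,-1,0.7,0,0,0,0,0,-1,0.7,0,0,0,0,0,-1,0.9,0.02,0,0,0,0,-1,0.9,0.02,0,0,0,0,-1,0.9,0.02,0,0,0,0,-1]}}

```text
time_s: 11.58
eef_pos: [585.9, -56.2, 30.5]
ee_rot: [0.001, 0.785, 0.619, -0.0]
force: [-4.3, -5.5, 3.3]
grip_width: -0.002
```

```bash
python3 look.py w12
```

```text
tcpF [[  7.3 -68.8]] [585.9 -56.2  30.5] yaw-fix 89.58 t 11.5833 F [-3.  -6.3] 3.3
```

View pics/w12.png

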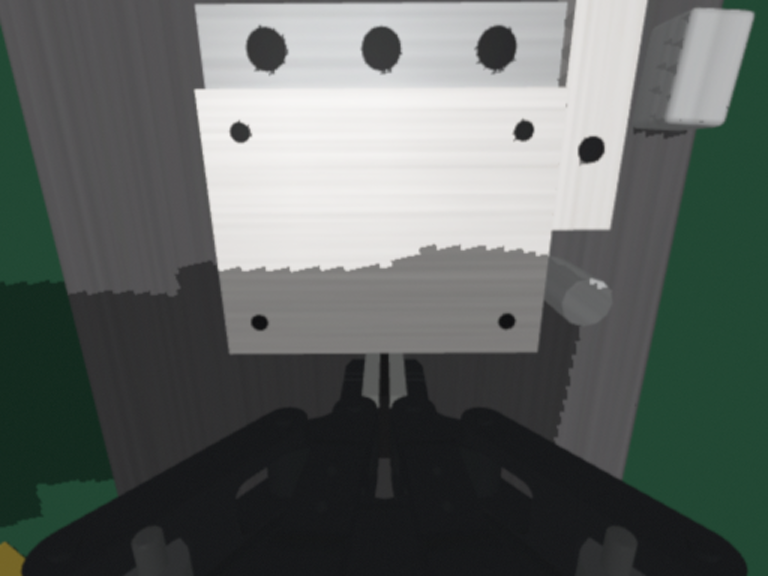

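Sliding squarely along the rail with about 6 N. From y=-69 the TCP has to reach about +9.5.

Emit:
{"name": "carry_out", "arguments": {"steps": [0.9,0.01,0,0,0,0,-1,0.9,0.01,0,0,0,0,-1,0.9,0.01,0,0,0,0,-1,0.9,0.01,0,0,0,0,-1,0.9,0.01,0,0,0,0,-1,0.9,0.01,0,0,0,0,-1,0.9,0.01,0,0,0,0,-1,0.4,0.01,0,0,0,0,-1]}}

```text
time_s: 12.3
eef_pos: [602.0, 9.2, 29.9]
ee_rot: [0.0, 0.785, 0.619, -0.0]
force: [-4.7, -5.5, 3.3]
grip_width: -0.002
```

```bash
python3 look.py w13
```

```text
tcpF [[ 8.2 -1.4]] [602.    9.2  29.9] yaw-fix 89.6 t 12.3 F [-3.3 -6.4] 3.3
```

View pics/w13.png

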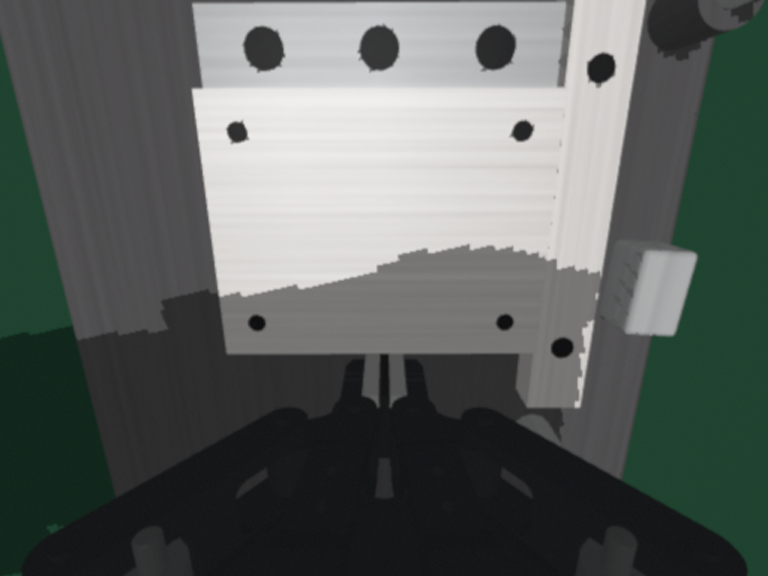

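Emit:
{"name": "carry_out", "arguments": {"steps": [0.3,0,0,0,0,0,-1,0.3,0,0,0,0,0,-1,0.25,0,0,0,0,0,-1,0.15,0,0,0,0,0,-1,0.15,0,0,0,0,0,-1]}}

```text
time_s: 12.77
eef_pos: [604.6, 19.0, 29.8]
ee_rot: [0.0, 0.785, 0.619, -0.0]
force: [-3.0, -5.5, 2.5]
grip_width: -0.0
```

Emit:
{"name": "carry_out", "arguments": {"steps": [0.1,0,0,0,0,0,-1,0.1,0,0,0,0,0,-1]}}

```text
time_s: 12.93
eef_pos: [605.0, 20.9, 29.8]
ee_rot: [0.0, 0.785, 0.619, -0.0]
force: [-4.7, -6.2, 4.1]
grip_width: -0.002
```

```bash
python3 look.py w14
```

```text
tcpF [[ 8.6 10.6]] [605.   20.9  29.8] yaw-fix 89.54 t 12.9333 F [-3.2 -7.1] 4.1
```

View pics/w14.png

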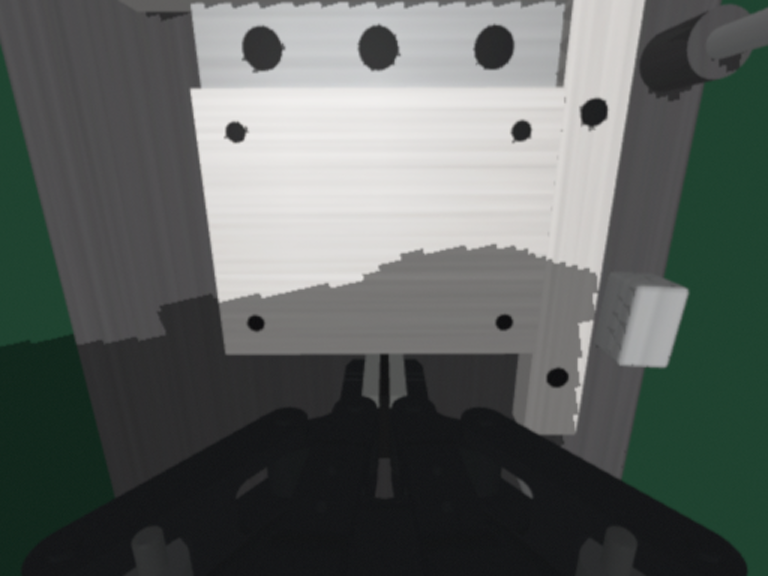

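Not touching the stop yet (force still 7 N, sliding). The stop is just ahead at the top of the view, so I keep creeping.

Emit:
{"name": "carry_out", "arguments": {"steps": [0.1,0,0,0,0,0,-1,0.1,0,0,0,0,0,-1]}}

```text
time_s: 13.15
eef_pos: [605.2, 21.2, 29.8]
ee_rot: [0.001, 0.785, 0.619, -0.002]
force: [-7.6, -18.3, 5.1]
grip_width: 0.001
```

Emit:
{"name": "carry_out", "arguments": {"steps": [0.1,0,0,0,0,0,-1,0.1,0,0,0,0,0,-1]}}

```text
time_s: 13.32
eef_pos: [605.2, 21.3, 29.8]
ee_rot: [0.002, 0.785, 0.619, -0.003]
force: [-12.7, -28.3, 7.1]
grip_width: -0.0
```

Stop contact (31 N, no more motion). Backing off and up to check.

Emit:
{"name": "carry_out", "arguments": {"steps": [-0.6,0,0,0,0,0,-1,-1.5,0,-2,0,0,0,-1,-2,0,-3.5,0,0,0,-1,-2,0,-3.5,0,0,0,-1,0,0,-3.5,0,0,0,-1,0,0,0,0,0,0,-1,0,0,0,0,0,0,-1]}}

```text
time_s: 13.9
eef_pos: [592.8, -34.1, 156.4]
ee_rot: [0.002, 0.786, 0.619, 0.002]
force: [-0.4, 0.6, -0.4]
grip_width: -0.003
```

```bash
python3 look.py w15
```

```text
tcpF [[  9.1 -45.7]] [592.8 -34.1 156.4] yaw-fix 89.52 t 13.9 F [-0.5  0.5] -0.4
```

View pics/w15.png

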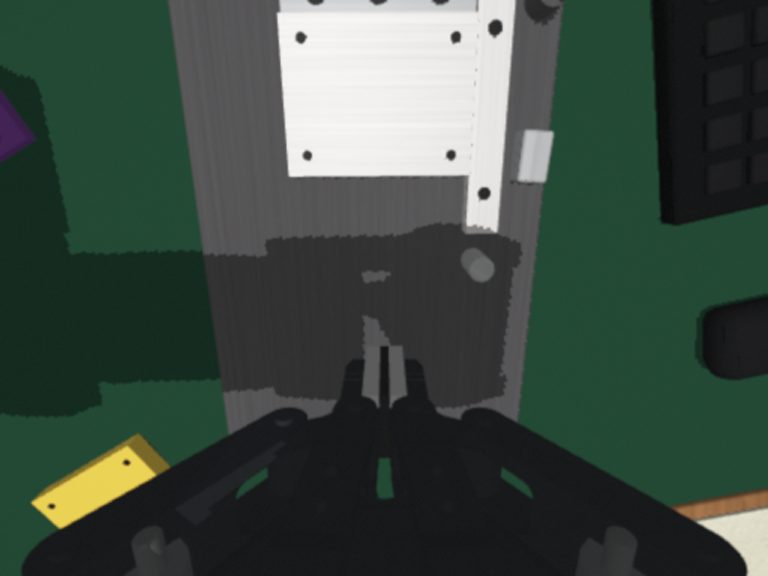

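The plate looks flush with the rail. I'll turn the hand to face +x, move to the plate's free side and nudge it against the rail to be sure.

Emit:
{"name": "carry_out", "arguments": {"steps": [2.9,-2,0,0,0,0,-1,2.9,-2,0,0,0,0,-1,2.9,-2,0,0,0,0,-1,2.9,-2,0,0,0,0,-1,0,0,0,0,0,1.385,-1,0,0,0,0,0,1.385,-1,0,0,0,0,0,1.385,-1,0,0,0,0,0,1.385,-1,0,0,0,0,0,1.385,-1,0,0,0,0,0,1.385,-1,0,0,0,0,0,1.385,-1,0,0,0,0,0,1.385,-1,0,0,0,0,0,1.385,-1,0,0,0,0,0,1.385,-1,0,0,0,0,0,1.385,-1,0,0,0,0,0,1.385,-1,0,0,0,0,0,1.285,-1,0,0,0,0,0,0,-1,0,0,0,0,0,0,-1]}}

```text
time_s: 15.53
eef_pos: [540.7, 97.8, 153.1]
ee_rot: [-0.0, 0.994, -0.112, -0.001]
force: [-0.2, -0.1, 1.3]
grip_width: -0.005
```

```bash
python3 look.py w16
```

```text
tcpF [[-71.5  71. ]] [540.7  97.8 153.1] yaw-fix 0.23 t 15.5333 F [-0.2 -0.1] 1.3
```

View pics/w16.png

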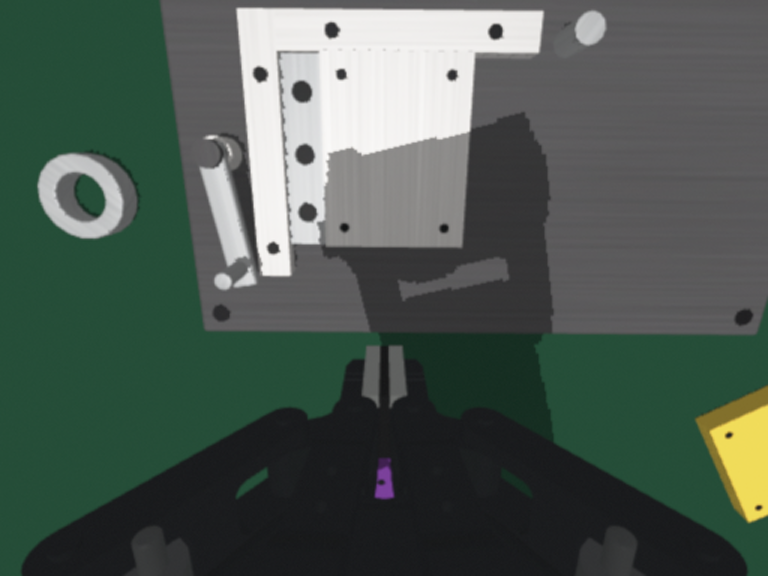

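Good view: the plate is nestled in the corner of stop (left) and rail (top). The keeper is parked on the left, its pin at (223,281).

Run:
```python
from h import *
pose('w16',dict(br=(463,247),tr=(476,52),sb=(325,246),st=(320,52)))
T=np.load('w16T.npy');cal=cams.calibration('wrist')
f=lambda p,z: toF(ray(cal,np.array(p)/1.5,z,T)).round(1)
print('pin',f([(223,281)],79),'inner corner',f([(277,50)],38),'rail end',f([(541,52)],38),'stop end',f([(291,275)],38))
```

```text
th -1.576 deg -90.3 c [ 6.7 75.8] res [[-0.6, 0.4], [0.2, 0.1], [-0.5, -0.7], [1.0, 0.2]] postgap 0.8 xc 110.5 tcp own now 5.2 -78.1
pin [[-59.2 158.9]] inner corner [[ 62.2 130.4]] rail end [[ 61.9 -16.1]] stop end [[-67.3 130.9]]
```

Plate at (6.7, 75.8), -90.3°, so it is home within error. One gentle nudge against the rail to confirm.

Emit:
{"name": "carry_out", "arguments": {"steps": [0,-0.4,3.4,0,0,0,-1,0,0,3.4,0,0,0,-1,0,0,3.4,0,0,0,-1,0,0,2.0,0,0,0,-1,0,0,0,0,0,0,-1,0.5,0,0,0,0,0,-1,0.4,0,0,0,0,0,-1,0.15,0,0,0,0,0,-1]}}

```text
time_s: 16.25
eef_pos: [554.1, 98.7, 34.1]
ee_rot: [-0.0, 0.994, -0.113, 0.002]
force: [0.6, -0.0, 0.9]
grip_width: 0.004
```

Emit:
{"name": "carry_out", "arguments": {"steps": [0.15,0,0,0,0,0,-1,0.1,0,0,0,0,0,-1,0.1,0,0,0,0,0,-1]}}

```text
time_s: 16.5
eef_pos: [554.4, 98.6, 33.1]
ee_rot: [-0.0, 0.994, -0.113, -0.002]
force: [-13.2, 1.8, 9.7]
grip_width: 0.0
```

Firm at 13 N with no motion, so it is seated against the rail. Now backing off, rising, and going round behind the keeper pin.

Emit:
{"name": "carry_out", "arguments": {"steps": [-1.0,0,0,0,0,0,-1,0,0,-3,0,0,0,-1,0,0,-3,0,0,0,-1,0,0,-3,0,0,0,-1,0.1,-2.8,0,0,0,0,-1,0.1,-2.8,0,0,0,0,-1,0.1,-2.8,0,0,0,0,-1,0.2,-2.8,0,0,0,0,-1,0,0,0,0,0,-0.95,-1,0,0,0,0,0,-0.95,-1,0,0,0,0,0,0,-1,0,0,0,0,0,0,-1]}}

```text
time_s: 17.5
eef_pos: [576.3, 208.4, 122.9]
ee_rot: [-0.0, 0.999, -0.032, 0.001]
force: [-0.3, 1.0, 0.6]
grip_width: 0.001
```

```bash
python3 look.py w17
```

```text
tcpF [[-61.8 186.8]] [576.3 208.4 122.9] yaw-fix 9.39 t 17.5 F [-0.5  0.9] 0.6
```

View pics/w17.png

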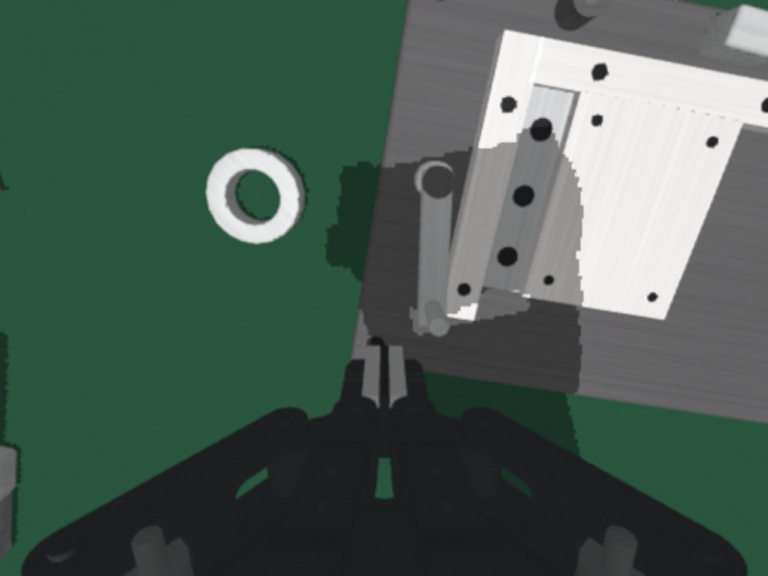

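The keeper arm is aligned with the hand, its pin at (438,326) just right of the fingers. Going down and sweeping it round.

Emit:
{"name": "carry_out", "arguments": {"steps": [0,0,3.2,0,0,0,-1,0,0,3.2,0,0,0,-1,0,0,0,0,0,0,-1,0,0.4,0,0,0,0,-1,0,0.4,0,0,0,0,-1,-0.16,0.53,0,0,0,-0.9,-1,-0.16,0.53,0,0,0,-0.9,-1,-0.16,0.53,0,0,0,-0.9,-1,-0.16,0.53,0,0,0,-0.9,-1,-0.16,0.53,0,0,0,-0.9,-1]}}

```text
time_s: 18.38
eef_pos: [571.4, 173.0, 60.9]
ee_rot: [0.0, 0.986, 0.166, 0.002]
force: [-0.6, -0.2, 0.0]
grip_width: 0.003
```

```bash
python3 look.py w18
```

```text
tcpF [[-58.6 151.2]] [571.4 173.   60.9] yaw-fix 32.19 t 18.3833 F [-0.6 -0.3] 0.0
```

View pics/w18.png

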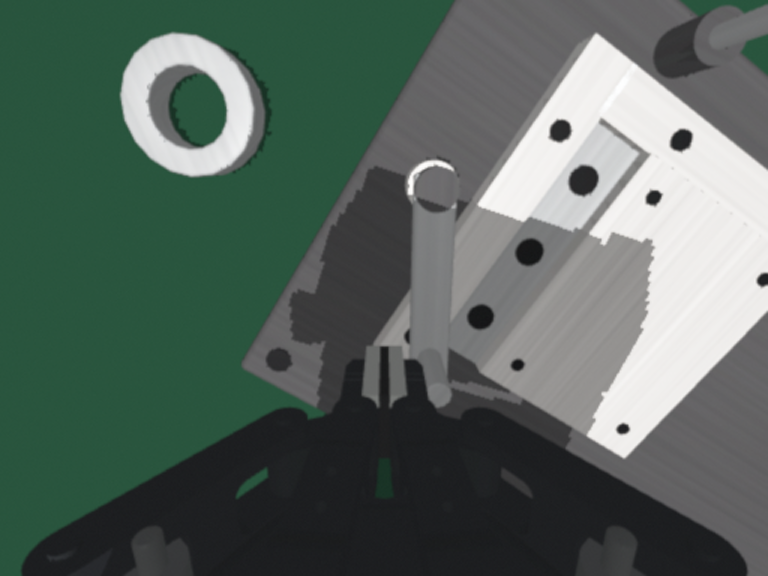

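The keeper follows the finger smoothly, now about 32° round. Continuing the same sweep.

Emit:
{"name": "carry_out", "arguments": {"steps": [-0.16,0.53,0,0,0,-0.9,-1,-0.16,0.53,0,0,0,-0.9,-1,-0.16,0.53,0,0,0,-0.9,-1,-0.16,0.53,0,0,0,-0.9,-1,-0.16,0.53,0,0,0,-0.9,-1,-0.16,0.53,0,0,0,-0.9,-1,-0.16,0.53,0,0,0,-0.9,-1,-0.16,0.53,0,0,0,-0.9,-1,-0.16,0.53,0,0,0,-0.9,-1,-0.16,0.53,0,0,0,-0.9,-1,-0.16,0.53,0,0,0,-0.9,-1,-0.1,0.4,0,0,0,-0.6,-1]}}

```text
time_s: 19.43
eef_pos: [599.2, 116.9, 60.4]
ee_rot: [0.001, 0.811, 0.584, 0.001]
force: [-0.8, 1.3, -0.2]
grip_width: 0.0
```

```bash
python3 look.py w19
```

```text
tcpF [[-18.8 102.9]] [599.2 116.9  60.4] yaw-fix 84.58 t 19.4333 F [-1.   1.1] -0.2
```

View pics/w19.png

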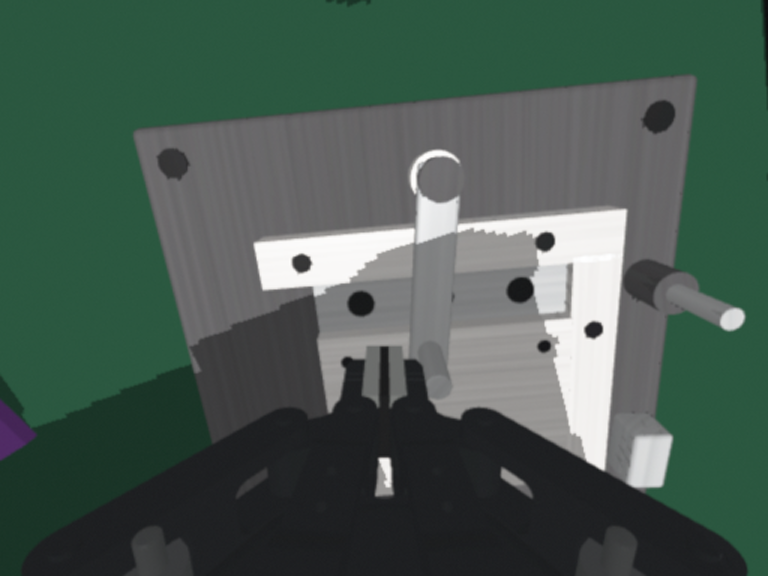

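Run:
```python
from h import *
T=np.load('w19T.npy');cal=cams.calibration('wrist')
f=lambda p,z: toF(ray(cal,np.array(p)/1.5,z,T))
for pts in([(416,205),(411,345)],[(459,208),(452,345)]):
    P=f(pts,51);d=P[1]-P[0];print(P.round(1),np.arctan2(-d[1],-d[0]))
p=f([(438,386)],79);print('pin',p,np.arctan2(170-p[0,1],7-p[0,0]))
```

```text
[[ -1.5 162.1]
 [ -7.4 106.6]] 1.4637322994490218
[[ 14.1 159.5]
 [  9.1 105. ]] 1.4796567991687655
pin [[ -0.28447526 103.85888667]] 1.461103061282252
```

The keeper is at about 1.465 rad. One more small push to reach square.

Emit:
{"name": "carry_out", "arguments": {"steps": [-0.1,0.35,0,0,0,-0.6,-1,-0.1,0.35,0,0,0,-0.6,-1,0,0,0,0,0,0,-1]}}

```text
time_s: 19.73
eef_pos: [605.3, 113.1, 59.9]
ee_rot: [0.001, 0.781, 0.625, 0.001]
force: [0.0, 0.2, 0.4]
grip_width: 0.001
```

```bash
python3 look.py w20
```

```text
tcpF [[-12.  100.5]] [605.3 113.1  59.9] yaw-fix 90.43 t 19.7333 F [-0.   0.2] 0.4
```

View pics/w20.png

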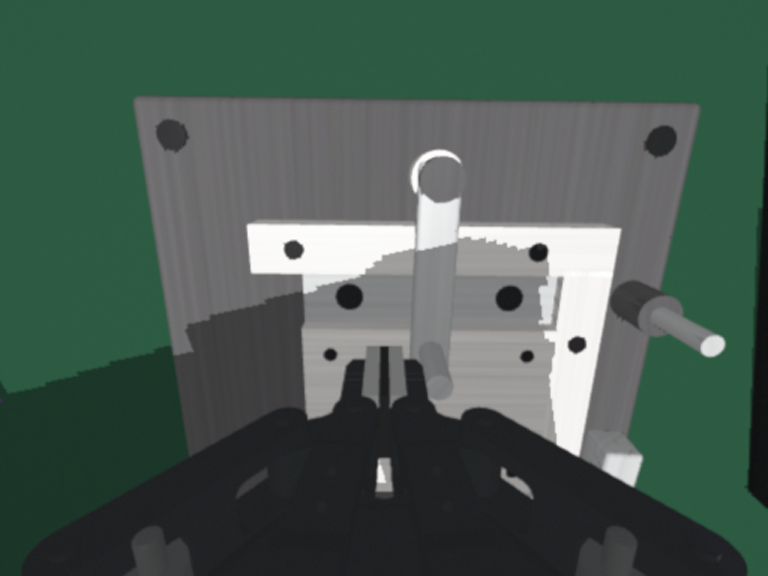

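The keeper is now square over the plate. Backing the finger away from the pin (tool -y), rising and moving back to check.

Emit:
{"name": "carry_out", "arguments": {"steps": [0,-1.0,0,0,0,0,-1,0,-1.5,-1,0,0,0,-1,0,-1,-3.5,0,0,0,-1,0,0,-3.8,0,0,0,-1,-3,0,-3,0,0,0,-1,-3,1,-3,0,0,0,-1,-3,1,-2,0,0,0,-1,0,0,0,0,0,0,-1,0,0,0,0,0,0,-1]}}

```text
time_s: 20.53
eef_pos: [570.4, 29.8, 220.8]
ee_rot: [0.001, 0.782, 0.624, 0.001]
force: [0.1, 0.4, -0.7]
grip_width: -0.002
```

```bash
python3 look.py w21; python3 look.py t21 top
```

```text
tcpF [[-27.2  11.5]] [570.4  29.8 220.8] yaw-fix 90.23 t 20.5333 F [0.1 0.4] -0.7
tcpF [[-28.   12.4]] [569.8  30.9 219.5] yaw-fix 90.35 t 20.5833 F [-0.8 -0.1] -0.6
```

View pics/w21.png

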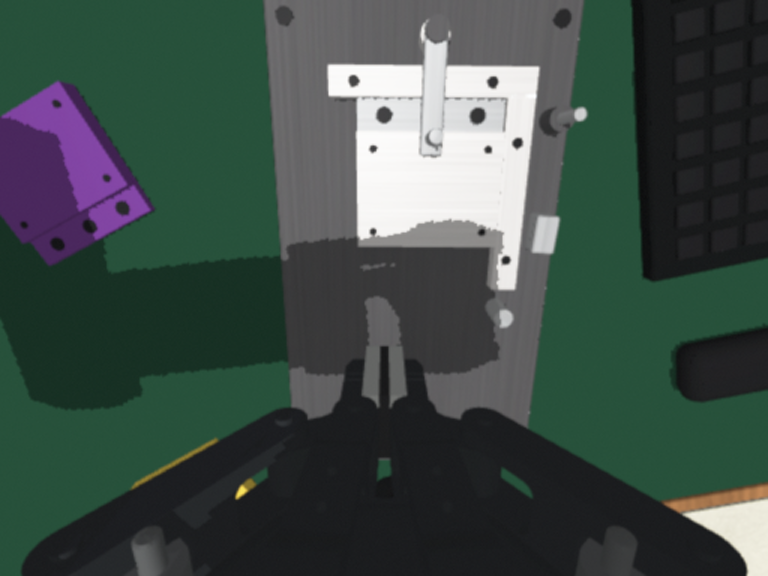

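View pics/t21.png

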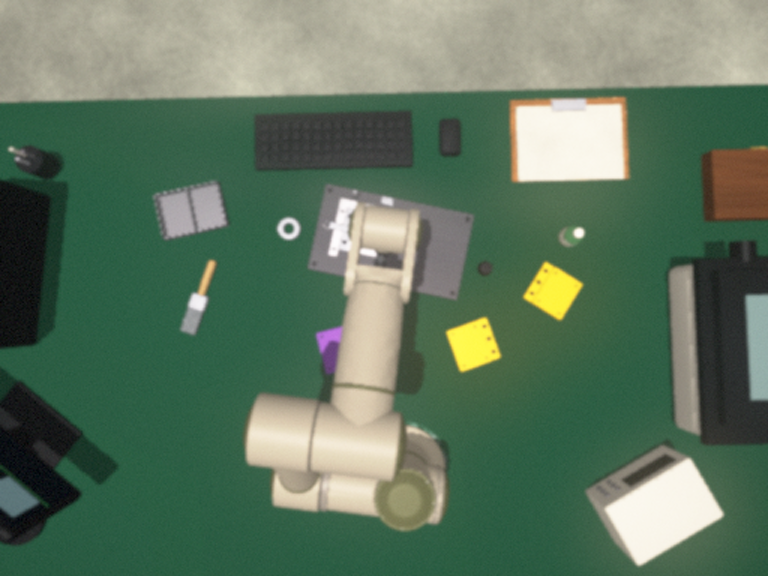

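Run:
```python
from h import *
pose('w21',dict(br=(358.5,247),sb=(357,132)))
T=np.load('w21T.npy');cal=cams.calibration('wrist')
f=lambda p,z: toF(ray(cal,np.array(p)/1.5,z,T))
print('br (-48,21):',f([(358.5,247)],40),'inner',f([(506,98)],38))
for pts in([(425,45),(420,155)],[(446,45),(441,155)]):
    P=f(pts,51);d=P[1]-P[0];print(P.round(1),np.arctan2(-d[1],-d[0]))
p=f([(435,137)],79);print('pin',p,np.arctan2(170-p[0,1],7-p[0,0]))
print('gauge',f([(580,114)],74))
```

```text
th -1.572 deg -90.1 c [ 8.2 75.6] res [[0.0, 0.0], [-0.0, -0.0]] postgap -1.0 xc 110.5 tcp own now 62.7 -36.5
br (-48,21): [[-46.88493315  20.67298343]] inner [[ 61.38339191 130.33092431]]
[[  0.3 160.9]
 [ -0.9  90.7]] 1.5537679028168763
[[ 14.4 161. ]
 [ 14.3  90.8]] 1.5691443094502362
pin [[  6.08743194 101.61626061]] 1.5574523081839717
gauge [[100.60414997 116.33964542]]
```

```bash
python3 -c "
from rig import finish_job,readout
s=readout.sense();print(s['time_s'],s['force'],s['dq'].round(3));print(finish_job())"
```

```text
20.6333 [-0.11601271 -0.06151688 -0.79843392] [ 0.017  0.01   0.006 -0.001  0.002 -0.012]
the job is handed in; nothing more can be done
None
```

I handed the job in at about 20.6 s with the plate in the corner and the keeper arm over it; the hand-in gave no verdict. I pushed the plate up to the post and turned it a quarter turn clockwise round the post. Then I slid it along the rail to the end stop, pressed it once against the rail, and swung the keeper over by its pin.

**Last checks**
- **Step 1:** the plate was at -27.6° and -36.2° when I measured it, pushed against the post both times. I only inferred the contact with the post, from the camera geometry and the finger force.
- **Plate seating:** before the last nudge I measured the plate at x 6.7, y 75.8 in the fixture (target 7, 76), turned -90.3°. It did not move under about 31 N against the stop or 13 N against the rail.
- **After the keeper swing:** a rougher check using only two corners gave x 8.2, y 75.6, -90.1°. That is 1.5 mm off the earlier x, but the arm was still settling by 1–2 mm when that picture was taken. I put it down to camera error.
- **Keeper:** it stands at about 1.56 rad.
- **Bystanders:** they look unmoved in the last top and wrist views. I judged that by eye rather than measuring each one.
- **Robot:** clear of everything, with force readings at noise level.

**Problem on the way:** the push reached about 55 N at the finger near -28°, because the plate's edge stuck on the post. I eased off, pushed more along the edge, and the turn went on at lower force.

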